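# Bring the ejector pins level with the mould insert's face and hold them there

## Task

The four ejector pins of this mould insert are to be stoned flush with its top face. Swing the hinged retaining frame down flat over the insert, turn the turnbutton squarely across the frame's front bar to lock it, and only then press the spring-loaded hand lever down until the pin tips are level with the insert's top face. Finish while still holding the lever there (it springs back if let go), with the insert still in its nest and the other things on the bench left where they are.

Things in the scene. Friction and masses are not known exactly. Their poses are not given: they have to be found in the camera images.
- fixture: bench ejector fixture, fixed: dark base plate 156x130x12 mm, two risers, light top plate 140x110 mm with upper face at z=66 mm. Origin on the bench under the middle of the insert; x points to the frame's hinge (away from the robot), y to the side opposite the lever, z up. All millimetre coordinates in these texts are in this frame
- insert: steel mould insert 50x60x24 mm with a 30x38 mm pocket 10 mm deep, loose in a nest of 8 mm high rails (1.5 mm clearance) on the top plate; origin at the centre of its underside; its top face is at fixture z=90. Four 6 mm ejector pins stand in the pocket
- nest (a point): centre of the nest floor, fixture (0,0,66): the insert's origin when seated. Note for the way there: a black motor hangs fixed near x=0.37, y=-0.17 m (robot frame), 0.17 m wide, from 0.38 m above the bench upwards: swing the arm past it folded close to the base
- frame_angle (a joint): retaining frame, rad: 0 closed flat over the insert (top at z=97), about 1.57 upright. Hinge axis along fixture y at (48,0,94); positive lifts the front edge. Frame is steel, 6 mm thick, 84 mm wide, reaches 88 mm from the axis, front bar 19 mm wide; window 42x52 mm. A stiff hinge: it stays where left, 1 to 2 N at the front bar moves it
- frame_edge (a point): point on the frame's front bar, midway along it, on its upper (when open: far) face, 81.5 mm from the hinge axis; closed it lies at fixture (-33.5,0,97)
- turnbutton_angle (a joint): turnbutton, rad: 0 locked, at a stop, nose pointing +x over the frame's front bar; about 1.57 open, nose to -y, tail with thumb peg to +y. Vertical axis at fixture (-60,0). Bar 14 mm wide, z=98 to 104; nose 30 mm long, tail 40 mm. Closing it swings the peg from +y towards -x; about 1 N at the peg. If turned first, its nose blocks the frame
- thumb_peg (a point): top centre of the upright thumb peg on the turnbutton's tail: 12 mm diameter, fixture z=104 to 122, 36 mm from the turnbutton's axis; locked it stands at (-96,0)
- lever: hand lever on the fixture's right (-y) side, pointing to the front (-x); origin on its axis, which runs along fixture y at (0,-71.5,34). Round shaft 11 mm thick, black grip 60 mm long and about 21 mm thick
- lever_grip (a point): middle of the lever's black grip, on its centre line, 120 mm from the lever axis; at rest at fixture (-95.5,-71.5,106.6)
- lever_press (a joint): lever travel, rad: 0 at rest with the lever 0.65 rad above level, grows as the grip is pressed down, end stop at 0.75 (too far). 0.50 brings the pins level; the grip is then at fixture (-118.7,-71.5,51.9). Spring: about 2.7 N at the grip to start, 6 N at 0.50
- pin_lift (a joint): rise of the ejector plate and its four pins, m: 0 at rest with the tips at the pocket floor, 10 mm below the insert's top face; 0.010 with the tips level with the face. Driven by the lever: 0.020 m per rad
- polishing_stone: bystander: thin grey-brown stone stick 12x100x9 mm left of the fixture; origin at the centre of its underside
- spare_insert: bystander: mould insert 40x56x26 mm on the bench left of the fixture
- oil_bottle: bystander: white squeeze bottle 30x50x84 mm behind the fixture; origin at the centre of its underside
- spare_pin: bystander: loose ejector pin 12x90x12 mm lying left of the fixture
- caliper: bystander: caliper 69x205x14 mm on the right of the bench
There are look-alikes about, which are no part of the job. Leave any green look-alike of the insert alone.

How it is judged:
On the way, in this order (a step that is already met when the one before it is completed fails the run):
1. the frame is swung down flat over the insert (value of joint frame_angle below 0.05 rad), for 0.2 s.
2. the turnbutton is turned squarely across the closed frame's front bar (value of joint frame_angle below 0.05 rad and value of joint turnbutton_angle below 0.25 rad), for 0.2 s.
At the end, for the whole second after the job is handed in: frame shut (within 0.05 rad), turnbutton across its front bar (within 0.25 rad of its stop), insert in its nest (within 5 mm, not lifted 4 mm), and the robot pressing the lever (over 2 N) so that the pin tips stay level with the insert's top face within 1.5 mm (pin_lift 8.5 to 11.5 mm) (all of step 2 and horizontal distance between insert and nest below 0.005 m and z of insert in the frame of nest below 0.004 m and value of joint pin_lift between 0.0085 and 0.0115 m and contact force between any of the fingers, the arm and lever above 2 N); the arm keeps its last pose, push and grip.
It fails at once if the lever is pressed (pins raised 3 mm) before the frame is shut and locked by the turnbutton (value of joint pin_lift above 0.003 m and (value of joint frame_angle above 0.08 rad or value of joint turnbutton_angle above 0.35 rad)).
It fails at once if a bystander is moved more than 30 mm (distance of any of polishing_stone, spare_insert, oil_bottle, spare_pin, caliper from where it was at the start of the episode above 0.03 m).
It also fails if it takes over 51 s, if anything falls off the work surface, if the arm or the gripper's body presses on something with over 40 N, if the wrist force passes 120 N, or if a joint passes its speed limit or range.

## Robot

A 7-joint arm with a two-finger parallel gripper is mounted at the origin on a cart in front of the work surface, level with it; the furniture and walls round the work are solid. World frame = base frame: x ahead of the robot, y to its left, z up, the work surface at z = 0. Lengths are in m, angles in rad, forces in N, time in s.
With the tool pointing down it reaches from about 0.425 to 1.025 m from the base axis. Payload 9.4 kg.
Tool frame: the origin (TCP) lies at the centre of the arm's flange, where the gripper is bolted on; the fingertips stand 186 mm ahead of it and the grasp point (between the pads) lies arm.hold_point_z ahead of it (arm.hold_point_z is the distance from the TCP to the grasp point, in m); x points along the fingers, y is the direction in which the jaws open and shut, and the axes are right-handed (so a half turn about x gives the same grasp; the last joint's range is limited). The gripper opens to 93 mm and grips with 3 to 60 N. Pads are 15 mm wide; open, the fingers measure 128 mm over their backs; the gripper's body (75 mm by 188 mm) begins 65 mm behind the grasp point.
Start: joints at [-1.266, 0.599, -0.003, 1.599, 0.002, 0.943, -0.08], TCP at [0.27, 0.673, 0.405] pointing down, gripper open.
Joint ranges: [-2.57, 2.57], [-0.35, 1.97], [-1.29, 1.29], [0.11, 2.56], [-1.05, 4.19], [0.11, 1.86], [-2.63, 2.63]. Speed limits (rad/s): [2.22, 2.22, 3.01, 3.01, 3.14, 3.14, 3.14].

## Interface

Orientations are given as a unit quaternion [x, y, z, w].
In Python, from station import telemetry, imaging, arm gives the robot as it stands. The module is installed in compiled form; this text tells all that it offers.
- The arm moves only by the shell command python3 -m creep 'ROWS' [OPENING]. ROWS is JSON, a list of rows, each a list of 2 entries, a list of its own where there are three numbers: the shift along the tool's x, y, z normalised to -1 to 1, where 1 is 10 cm, then the turn, a rotation vector about the tool's x, y, z normalised to -1 to 1, where 1 is 360 degrees. In form: [[[tx, ty, tz], [ax, ay, az]], ...]. A call has 1 to 12 rows; each row is the pose to reach, as a shift and turn from the pose commanded when the call began, along the tool's axes at that moment, turning the shorter way round; what a row does not reach only later rows make up. A row lasts 1/10 s, in which the tool goes at most 50 mm and 8.59 degrees, less where a joint would pass 70% of its speed; a pose out of reach is approached as far as the arm can. A call with a number of a shift or a turn outside -1 to 1 is refused whole. A call with a gripper value outside its range is refused whole. OPENING is the opening, from -1 (shut) to 1 (fully open), so that 0 is half open, set as the call begins (- or left out, the last holds). The fingers move at their own pace and stop on an object; the grip force is fixed at half the most. Time passes only in rows, so rows that repeat a pose let the fingers close. It gives the time, the measured TCP pose, the force and the opening at its end, in the units of the state.
- telemetry.get_obs(): the state, without advancing time (a new reading comes with each control period).
- imaging.read_camera(name): name is "scene" or "top" or "wrist"; returns a dict with "frame" (480x640x3 uint8, red, green, blue), "range_z" (480x640 float32, m along the optical axis (not along the pixel's ray), 0 where there is no reading), "intrinsics" (3x3 intrinsics, pixels), "R" (3x3) and "t" (3): a world point X has camera coordinates R X + t; the wrist camera has in their place "tool_from_camera" (4x4, takes a point from camera to tool coordinates, whose origin is the TCP and whose axes are the tool frame's). Camera axes: x right, y down, z forward; pixel columns grow to the right and rows downward; lengths in m; the calibration is good to about 2 mm. A picture is of the moment at which its call begins: read the wrist's pose just before it.
- arm.hand_in(): hands the job in, once; it reports no verdict.
The state is a dict: "clock": time; "q": joint angles; "joint_vel": joint speeds; "tau": joint torques, N m; "ee_pos": TCP position; "tcp_rot": TCP orientation; "wrist_force": force on the tool from outside, world axes, zero at the start; "wrist_torque": the same for the moment, N m; "grip_width": finger opening in m.
Only numpy, scipy, OpenCV 4.12 (cv2) and the standard library are available. Lean on these libraries where they do the work, as an engineer would, in place of code of your own. Each camera call takes 0.05 s, during which the arm holds its last target.

## Working session

There is one attempt and no reset: what is moved stays moved. The work goes in short steps, Python scripts to look and compute and a shell command to move; the robot and the scene stay as the last step left them, time stands still between calls to the robot, and variables do not carry over. Pictures are saved under pics/ and viewed, and the job is handed in when it is done.

```bash
mkdir -p pics
cat > h.py <<'E'
from station import telemetry, imaging, arm
import numpy as np, cv2
from scipy.spatial.transform import Rotation as Rn
def world(cam,u,v,z=None,o=None):
    K=cam["intrinsics"]
    if z is None:
        z=cam["range_z"][int(v),int(u)]
    p=np.linalg.inv(K)@np.array([u,v,1.])*z
    return cam["R"].T@(p-cam["t"])
def cloud(cam):
    K=cam["intrinsics"];Z=cam["range_z"].astype(float)
    v,u=np.mgrid[:480,:640]
    P=np.stack([(u-K[0,2])/K[0,0]*Z,(v-K[1,2])/K[1,1]*Z,Z],-1)
    return (P-cam["t"])@cam["R"]
def plane(cam,u,v,h):
    K=cam["intrinsics"];d=cam["R"].T@np.linalg.inv(K)@np.array([u,v,1.]);c=-cam["R"].T@cam["t"]
    return c+d*(h-c[2])/d[2]
E
python3 - <<'E'
from h import *
print(telemetry.get_obs(), arm.hold_point_z)
for n in("scene","top"):
    c=imaging.read_camera(n); np.savez("pics/%s0.npz"%n,**c); cv2.imwrite("pics/%s0.png"%n,c["frame"][...,::-1])
    print(n,-c["R"].T@c["t"],c["R"][2],c["intrinsics"][0,0])
E
```

```text
{'clock': 0.0, 'q': array([-1.26569269,  0.60011067, -0.00256391,  1.60012339,  0.00177934,
        0.9429123 , -0.07979791]), 'joint_vel': array([-1.12426201e-03,  1.84094055e-03,  8.71718526e-04,  2.18785511e-04,
       -3.63797431e-04, -6.15676951e-04,  1.96614182e-05]), 'tau': array([-9.60452394e-05, -7.65086246e+01,  1.49691157e+00, -2.52339453e+01,
       -5.24137903e-02,  1.69364997e-02,  1.54010349e-04]), 'ee_pos': array([0.27003521, 0.67261426, 0.4038722 ]), 'tcp_rot': array([ 0.13360202,  0.69432949, -0.13469153,  0.69420116]), 'wrist_force': array([ 0.5494379 ,  0.20897185, -0.28809501]), 'wrist_torque': array([ 0.01125623, -0.01262027, -0.05983868]), 'grip_width': 0.09297771645086958} 0.1673
scene [ 0.81954431 -0.5891719   0.8446003 ] [-0.2715184   0.76155736 -0.58847952] 569.5300661504319
top [0.30339391 0.36712784 1.09434846] [ 0.17692062 -0.00242834 -0.98422213] 489.82089433159274
```

View pics/scene0.png

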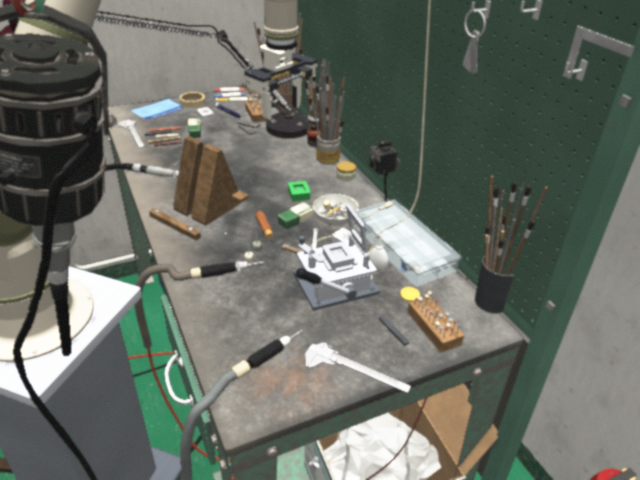

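View pics/top0.png

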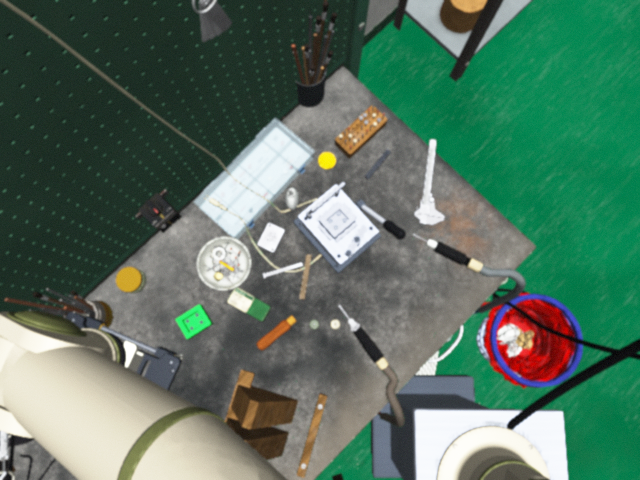

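The fixture is at about (338,268) in the scene view and (335,225) in the top view, with the lever to its right and the motor hanging on the left of the scene view. I'll zoom in.

Run:
```python
from h import *
for n,(a,b,c,d) in {"top":(165,285,270,430),"scene":(210,320,270,410)}.items():
    z=dict(np.load("pics/%s0.npz"%n)); im=z["frame"][a:b,c:d,::-1]
    cv2.imwrite("pics/%s0z.png"%n,cv2.resize(im,None,fx=5,fy=5,interpolation=cv2.INTER_CUBIC))
    C=cloud(z)
    pts={"top":[(335,225),(340,190),(405,230),(380,212),(348,266),(310,235),(335,250)],"scene":[(340,262),(357,228),(308,274),(350,293),(314,238),(322,252),(375,258),(400,50)]}[n]
    for u,v in pts: print(n,u,v,C[v,u].round(3))
```

```text
top 335 225 [0.534 0.338 0.079]
top 340 190 [0.616 0.327 0.062]
top 405 230 [ 0.543  0.175 -0.001]
top 380 212 [ 0.584  0.232 -0.   ]
top 348 266 [0.457 0.306 0.002]
top 310 235 [0.525 0.392 0.015]
top 335 250 [0.483 0.337 0.066]
scene 340 262 [0.559 0.305 0.084]
scene 357 228 [0.529 0.543 0.005]
scene 308 274 [0.525 0.207 0.119]
scene 350 293 [0.595 0.27  0.039]
scene 314 238 [0.445 0.458 0.009]
scene 322 252 [0.509 0.332 0.077]
scene 375 258 [0.608 0.421 0.024]
scene 400 50 [0.553 0.715 0.407]
```

View pics/top0z.png

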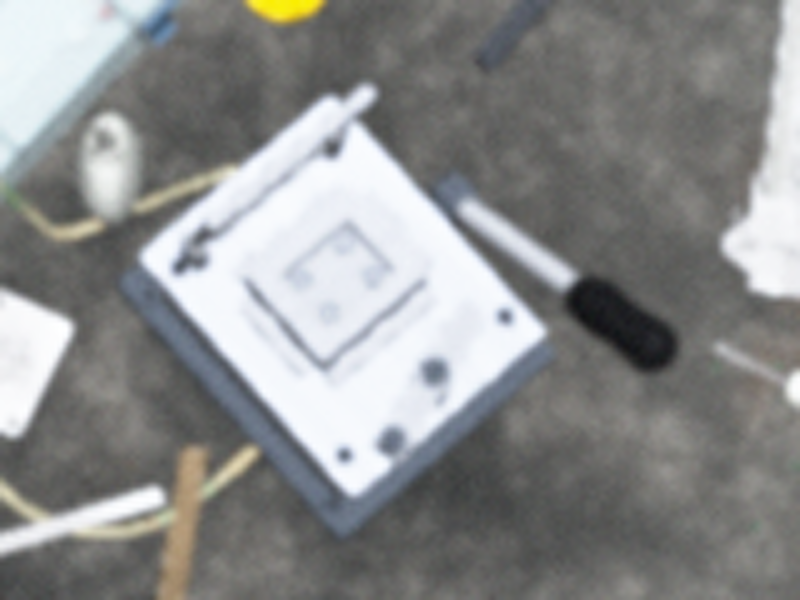

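View pics/scene0z.png

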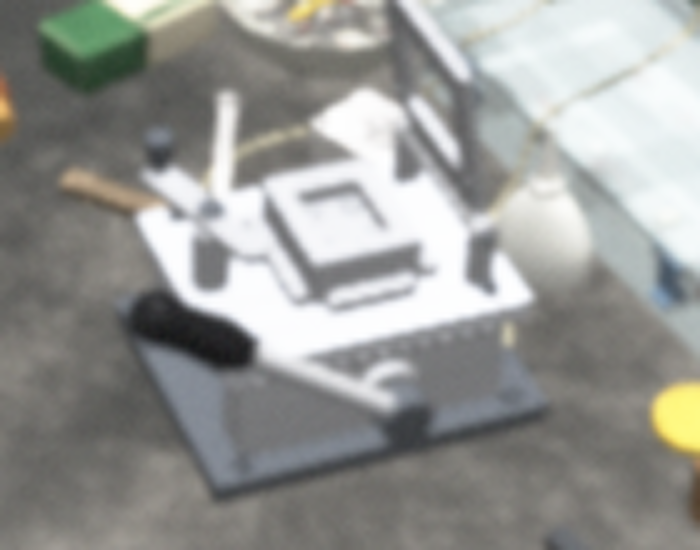

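Run:
```python
from h import *
z=dict(np.load("pics/top0.npz"))
S=lambda x,y:(270+(x+.5)/5-.5,165+(y+.5)/5-.5)
for nm,(x,y),h in [("plF",(350,500),.066),("plR",(550,335),.066),("plL",(140,258),.066),("baseF",(342,535),.012),("baseL",(122,285),.012),("axis",(433,370),.104),("peg",(391,440),.122),("fr end R",(370,92),.18),("grip tip",(655,350),.12),("grip mid",(622,322),.1066),("levpiv",(455,190),.034),("screw1",(505,316),.066),("screw2",(345,454),.066)]:
    print(nm,plane(z,*S(x,y),h).round(4))
C=cloud(z)
for lo,hi in [(.062,.070),(.085,.094)]:
    m=(C[...,2]>lo)&(C[...,2]<hi)&(abs(C[...,0]-.54)<.12)&(abs(C[...,1]-.335)<.12)
    m=cv2.morphologyEx(m.astype(np.uint8),cv2.MORPH_CLOSE,np.ones((3,3)))
    c=max(cv2.findContours(m,0,2)[0],key=cv2.contourArea)
    P=np.array([plane(z,*p[0],(lo+hi)/2)[:2]for p in c])
    print(lo,cv2.minAreaRect((P*1000).astype(np.float32)))
```

```text
plF [0.4513 0.3275 0.066 ]
plR [0.5237 0.2419 0.066 ]
plL [0.5557 0.4185 0.066 ]
baseF [0.4433 0.3289 0.012 ]
baseL [0.5563 0.4291 0.012 ]
axis [0.5003 0.2949 0.104 ]
peg [0.4678 0.3132 0.122 ]
fr end R [0.595  0.3248 0.18  ]
grip tip [0.5064 0.2058 0.12  ]
grip mid [0.5208 0.2171 0.1066]
levpiv [0.5964 0.2798 0.034 ]
screw1 [0.5319 0.2612 0.066 ]
screw2 [0.471  0.3297 0.066 ]
0.062 ((540.2471313476562, 331.2463073730469), (139.8997344970703, 110.01908874511719), 41.435760498046875)
0.085 ((543.2215576171875, 333.6903076171875), (51.183868408203125, 60.73200988769531), 41.75947952270508)
```

```bash
cat >> h.py <<'E'
O=np.array([.5432,.3339,0]);YAW=np.deg2rad(41.5)
ex=np.array([np.cos(YAW),np.sin(YAW),0]);ey=np.array([-np.sin(YAW),np.cos(YAW),0])
F=np.array([ex,ey,[0,0,1.]])  # rows
def loc(P): return (P-O)@F.T*1000
def wor(p): return O+np.array(p)/1000@F
def Rdown(a):  # tool x down, jaw y at fixture angle a (deg) from fixture x
    y=np.cos(np.deg2rad(a))*ex+np.sin(np.deg2rad(a))*ey; x=np.array([0,0,-1.]); return np.stack([x,y,np.cross(x,y)],1)
def state():
    o=telemetry.get_obs(); R=Rn.from_quat(o["tcp_rot"]).as_matrix(); return o,R
def go(tips,a=None,L=.186):
    o,R=state()
    R2=R if a is None else Rdown(a)
    rv=Rn.from_matrix(R.T@R2).as_rotvec()/(2*np.pi)
    print("tip loc",loc(o["ee_pos"]+R[:,0]*L).round(1),"jaw ang",np.rad2deg(np.arctan2(R[:,1]@ey,R[:,1]@ex)).round(1),"clock",o["clock"],"F",o["wrist_force"].round(1))
    for t in tips:
        s=R.T@(wor(t)-R2[:,0]*L-o["ee_pos"])*10
        print(t,"->",s.round(3),rv.round(4))
E
python3 - <<'E'
from h import *
for n in("top","scene"):
    z=dict(np.load("pics/%s0.npz"%n)); L=loc(cloud(z))
    m=(L[...,0]>20)&(L[...,0]<90)&(abs(L[...,1])<42)&(L[...,2]>102)&(L[...,2]<200)
    P=L[m]; print(n,len(P)); 
    for b in range(100,200,15):
        q=P[(P[:,2]>=b)&(P[:,2]<b+15)]
        if len(q):print(b,len(q),np.percentile(q[:,0],[5,50,95]).round(1))
go([(85,0,250),(85,0,160)],90)
go([(85,0,250),(85,0,160)],-90)
E
```

```text
top 176
100 4 [41.8 43.6 44.8]
115 17 [40.3 41.  44.9]
130 5 [37.4 38.  41.3]
145 7 [33.9 35.6 40.2]
160 11 [30.7 31.7 36.8]
175 132 [30.  32.5 35.3]
scene 348
100 48 [40.2 42.1 43.9]
115 82 [38.  40.5 44.6]
130 37 [35.1 37.  41.4]
145 33 [32.1 34.5 38. ]
160 64 [29.3 30.8 32.6]
175 84 [28.2 30.6 34.1]
tip loc [ 19.6 434.6 217.9] jaw ang 26.6 clock 0.1 F [-0.9  0.3  0.2]
(85, 0, 250) -> [-0.318 -1.367  4.178] [-1.76e-01 -1.00e-04  2.00e-04]
(85, 0, 160) -> [ 0.582 -1.365  4.178] [-1.76e-01 -1.00e-04  2.00e-04]
tip loc [ 19.6 434.6 217.9] jaw ang 26.6 clock 0.1 F [-0.9  0.3  0.2]
(85, 0, 250) -> [-0.318 -1.367  4.178] [3.24e-01 2.00e-04 1.00e-04]
(85, 0, 160) -> [ 0.582 -1.365  4.178] [3.24e-01 2.00e-04 1.00e-04]
```

```bash
for i in 1; do python3 -m creep '[[[-0.04,-0.17,0.5],[0,0,0]],[[-0.08,-0.34,1.0],[0,0,0]],[[-0.08,-0.34,1.0],[0,0,0]]]' -1; python3 -m creep '[[[-0.04,-0.17,0.5],[0,0,0]],[[-0.08,-0.34,1.0],[0,0,0]],[[-0.08,-0.34,1.0],[0,0,0]]]'; python3 -m creep '[[[-0.04,-0.17,0.5],[0,0,0]],[[-0.08,-0.34,1.0],[0,0,0]],[[-0.08,-0.34,1.0],[0,0,0]]]';  done
python3 -c "
from h import *
go([(85,0,250),(85,0,160)],90)"
```

```text
clock: 0.4
ee_pos: [0.3565, 0.5992, 0.413]
tcp_rot: [0.136, 0.692, -0.138, 0.695]
wrist_force: [0.3, -0.9, -0.4]
grip_width: 0.0734
clock: 0.7
ee_pos: [0.4364, 0.5298, 0.421]
tcp_rot: [0.137, 0.692, -0.138, 0.695]
wrist_force: [0.3, 0.8, -0.4]
grip_width: 0.0495
clock: 1.0
ee_pos: [0.516, 0.4608, 0.429]
tcp_rot: [0.136, 0.692, -0.138, 0.695]
wrist_force: [0.2, 0.6, 0.2]
grip_width: 0.0258
tip loc [ 63.8 112.3 243. ] jaw ang 26.1 clock 1.0 F [0.2 0.6 0.2]
(85, 0, 250) -> [-0.065 -0.307  1.109] [-0.1775  0.0005  0.0006]
(85, 0, 160) -> [ 0.835 -0.306  1.106] [-0.1775  0.0005  0.0006]
```

```bash
python3 -m creep '[[[-0.03,-0.15,0.5],[-0.02,0,0]],[[-0.06,-0.3,1.0],[-0.04,0,0]],[[-0.06,-0.3,1.0],[-0.06,0,0]],[[-0.06,-0.3,1.0],[-0.1,0,0]],[[-0.06,-0.3,1.0],[-0.13,0,0]],[[-0.06,-0.3,1.0],[-0.17,0,0]],[[-0.06,-0.3,1.0],[-0.1775,0,0]],[[-0.06,-0.3,1.0],[-0.1775,0,0]],[[-0.06,-0.3,1.0],[-0.1775,0,0]],[[-0.06,-0.3,1.0],[-0.1775,0,0]]]' -1
python3 -c "
from h import *
go([(75,0,250),(75,0,160)],90)
for n in('wrist','scene'):
  c=imaging.read_camera(n); np.savez('pics/%s1.npz'%n,**c); cv2.imwrite('pics/%s1.png'%n,c['frame'][...,::-1])"
```

```text
clock: 2.0
ee_pos: [0.592, 0.4014, 0.4344]
tcp_rot: [-0.252, 0.661, 0.252, 0.66]
wrist_force: [-0.0, -0.0, -0.4]
grip_width: 0.0005
tip loc [ 81.2  18.3 248.4] jaw ang 90.3 clock 2.0 F [-0.  -0.  -0.4]
(75, 0, 250) -> [-0.016 -0.182 -0.064] [ 0.0008 -0.0001 -0.0001]
(75, 0, 160) -> [ 0.884 -0.182 -0.063] [ 0.0008 -0.0001 -0.0001]
```

View pics/wrist1.png

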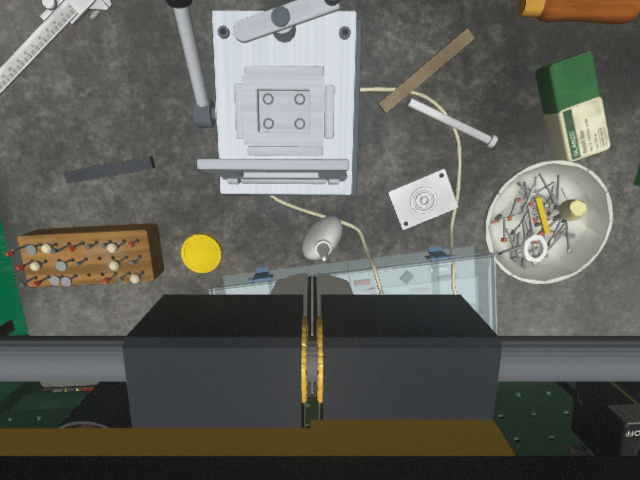

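View pics/scene1.png

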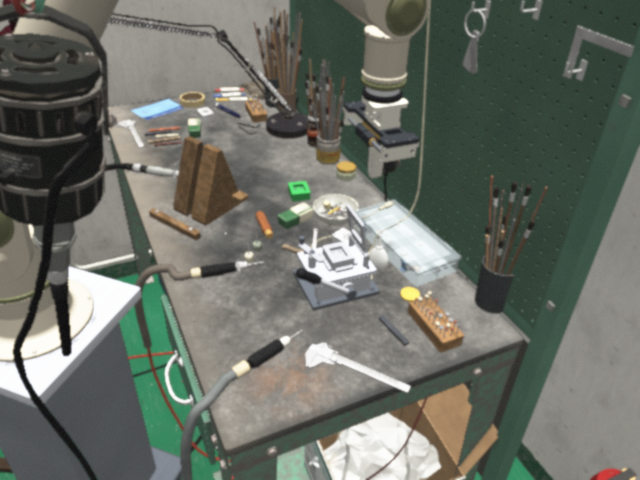

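Wrist view: frame upright at (275,168), turnbutton at (285,18), insert at (283,112), finger ends near (312,285). I'll check the pose against this view.

Run:
```python
from h import *
c=dict(np.load("pics/wrist1.npz")); o,R=state(); T=c["tool_from_camera"]; K=c["intrinsics"]
Rw=R@T[:3,:3]; tw=R@T[:3,3]+o["ee_pos"]
cam=dict(range_z=c["range_z"],intrinsics=K,R=Rw.T,t=-Rw.T@tw)
for nm,u,v,h in [("axis",281,16,104),("screwL",223,33,66),("screwR",345,33,66),("pins",283,111,80),("plBL",219,195,66),("plBR",353,194,66)]:
    print(nm,loc(plane(cam,u,v,h/1000)).round(1))
for t in ([0,0],[.0175,0],[-.0175,0],[0,.0075],[0,-.0075]):
    p=np.linalg.inv(T)@np.array([.186,*t,1]); p=K@p[:3]; print("tip px",p[:2]/p[2], p[2].round(3))
print("depth finger",c["range_z"][[278,285,292,300,330],312], c["range_z"][[285,310],335])
L=loc(cloud(cam)); m=(abs(L[...,1])<42)&(L[...,2]>105)&(L[...,2]<190)&(L[...,0]<60)&(L[...,0]>10)
P=L[m]
for b in range(100,190,15):
    q=P[(P[:,2]>=b)&(P[:,2]<b+15)]
    if len(q):print(b,len(q),np.percentile(q[:,0],[5,50,95]).round(1),np.percentile(q[:,1],[1,99]))
```

```text
axis [-60.7  -3.8 104. ]
screwL [-57.8 -50.8  66. ]
screwR [-58.4  42.2  66. ]
pins [-0.3 -4.7 80. ]
plBL [ 66.7 -59.8  66. ]
plBR [65.1 52.  66. ]
tip px [312.97367262 294.87927521] 0.177
tip px [354.53599279 294.88248389] 0.177
tip px [271.41400679 294.87606674] 0.177
tip px [312.96161512 311.38262236] 0.179
tip px [312.98598001 278.03390983] 0.175
depth finger [0.38668427 0.39042628 0.39199486 0.39346325 0.39972723] [0.16121638 0.0750453 ]
100 23 [47.  47.2 47.9] [-41.17424271  35.62551786]
115 518 [42.8 44.7 46.8] [-37.9961677   35.05787345]
130 93 [41.2 42.4 43.9] [-41.88783661  36.93864416]
145 96 [38.8 40.1 41.4] [-41.58809564  37.16972973]
160 271 [36.4 37.2 38.4] [-41.00775337  36.30203366]
175 1714 [29.5 32.3 35.5] [-41.18109108  36.81232999]
```

```bash
cat >> h.py <<'E'
def wristcam():
    o,R=state(); c=imaging.read_camera("wrist"); T=c["tool_from_camera"]
    Rw=R@T[:3,:3]; tw=R@T[:3,3]+o["ee_pos"]
    return dict(frame=c["frame"],range_z=c["range_z"],intrinsics=c["intrinsics"],R=Rw.T,t=-Rw.T@tw)
E
python3 - <<'E'
from h import *
go([(75,0,250)],90)
c=wristcam(); cv2.imwrite("pics/w2.png",c["frame"][...,::-1])
g=cv2.cvtColor(c["frame"],cv2.COLOR_RGB2GRAY)
L=loc(cloud(c))
for lo,hi in [(62,70),(86,94)]:
    m=(L[...,2]>lo)&(L[...,2]<hi)&(abs(L[...,0])<90)&(abs(L[...,1])<75)
    m=cv2.morphologyEx(m.astype(np.uint8),cv2.MORPH_CLOSE,np.ones((5,5)))
    k=max(cv2.findContours(m,0,2)[0],key=cv2.contourArea)
    P=np.array([loc(plane(c,*p[0],(lo+hi)/2000))[:2]for p in k]); print(cv2.minAreaRect(P.astype(np.float32)))
for p in [(223,33),(345,33),(281,16)]: print(loc(plane(c,*p,.066 if p[1]>20 else .104)).round(1))
E
```

```text
tip loc [ 81.3  18.3 248.6] jaw ang 90.4 clock 2.1 F [-0.5 -1.  -0.7]
(75, 0, 250) -> [-0.014 -0.183 -0.064] [ 0.001 -0.    -0.   ]
((-4.2107086181640625, -4.153839111328125), (109.38585662841797, 139.21897888183594), 89.99351501464844)
((-0.1288909912109375, -4.277246475219727), (49.74637985229492, 59.870784759521484), 0.34922346472740173)
[-57.8 -50.8  66. ]
[-58.4  42.2  66. ]
[-60.7  -3.8 104. ]
```

View pics/w2.png

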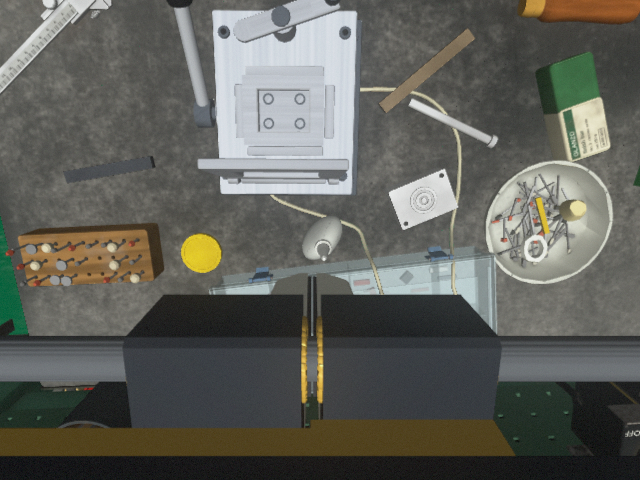

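```bash
sed -i 's/^F=np.array/O=O-.002*ey\nF=np.array/' h.py; python3 -c "
from h import *
go([(62,0,250),(62,0,158)],90)"
```

```text
tip loc [ 81.3  20.3 248.6] jaw ang 90.4 clock 2.15 F [-0.2 -0.2  1.4]
(62, 0, 250) -> [-0.014 -0.202 -0.195] [ 0.0011 -0.      0.    ]
(62, 0, 158) -> [ 0.906 -0.202 -0.194] [ 0.0011 -0.      0.    ]
```

```bash
python3 -m creep '[[[0.1,-0.2,-0.19],[0.001,0,0]],[[0.5,-0.2,-0.19],[0.001,0,0]],[[0.91,-0.2,-0.19],[0.001,0,0]],[[0.91,-0.2,-0.19],[0.001,0,0]],[[0.91,-0.2,-0.19],[0.001,0,0]]]'
python3 -c "
from h import *
P=[]
for th,r in zip([1.385,1.2,1.05,.9,.75,.6,.45,.3,.15,0.0],np.linspace(70,84,10)):
    P.append((round(48-r*np.cos(th)+3*np.sin(th)+7,1),0,round(94+r*np.sin(th)+3*np.cos(th),1)))
go(P)"
```

```text
clock: 2.65
ee_pos: [0.5914, 0.3742, 0.344]
tcp_rot: [-0.251, 0.661, 0.251, 0.661]
wrist_force: [1.0, 0.0, 1.0]
grip_width: 0.0005
tip loc [ 62.6   0.3 158. ] jaw ang 90.1 clock 2.65 F [1. 0. 1.]
(np.float64(45.0), 0, np.float64(163.3)) -> [-0.053 -0.002 -0.176] [0. 0. 0.]
(np.float64(31.9), 0, np.float64(161.8)) -> [-0.038 -0.002 -0.307] [0. 0. 0.]
(np.float64(21.2), 0, np.float64(158.9)) -> [-0.008 -0.002 -0.414] [0. 0. 0.]
(np.float64(10.9), 0, np.float64(154.4)) -> [ 0.037 -0.001 -0.517] [0. 0. 0.]
(np.float64(1.3), 0, np.float64(148.2)) -> [ 0.099 -0.001 -0.613] [0. 0. 0.]
(np.float64(-7.5), 0, np.float64(140.4)) -> [ 0.177 -0.001 -0.701] [0. 0. 0.]
(np.float64(-15.1), 0, np.float64(131.2)) -> [ 0.269 -0.001 -0.777] [0. 0. 0.]
(np.float64(-21.4), 0, np.float64(120.8)) -> [ 0.373 -0.001 -0.84 ] [0. 0. 0.]
(np.float64(-26.1), 0, np.float64(109.3)) -> [ 0.488 -0.    -0.887] [0. 0. 0.]
(np.float64(-29.0), 0, np.float64(97.0)) -> [ 0.611 -0.    -0.916] [0. 0. 0.]
```

```bash
python3 -m creep '[[[-0.04,0,-0.12],[0,0,0]],[[-0.05,0,-0.21],[0,0,0]],[[-0.04,0,-0.31],[0,0,0]],[[-0.01,0,-0.415],[0,0,0]],[[0.04,0,-0.515],[0,0,0]],[[0.1,0,-0.615],[0,0,0]],[[0.18,0,-0.7],[0,0,0]],[[0.27,0,-0.78],[0,0,0]],[[0.375,0,-0.84],[0,0,0]],[[0.49,0,-0.885],[0,0,0]],[[0.6,0,-0.915],[0,0,0]],[[0.62,0,-0.915],[0,0,0]]]'
python3 -c "
from h import *
go([(-29,0,97),(-29,0,94)])
c=imaging.read_camera('scene'); cv2.imwrite('pics/s3.png',cv2.resize(c['frame'][190:330,250:430,::-1],None,fx=4,fy=4,interpolation=2))"
```

```text
clock: 3.85
ee_pos: [0.5229, 0.3128, 0.2824]
tcp_rot: [-0.252, 0.661, 0.251, 0.661]
wrist_force: [-7.4, -6.0, 35.0]
grip_width: 0.0003
tip loc [-29.2  -0.4  96.4] jaw ang 90.2 clock 3.85 F [-7.4 -6.  35. ]
(-29, 0, 97) -> [-0.006  0.004  0.002] [0. 0. 0.]
(-29, 0, 94) -> [0.024 0.004 0.003] [0. 0. 0.]
```

View pics/s3.png

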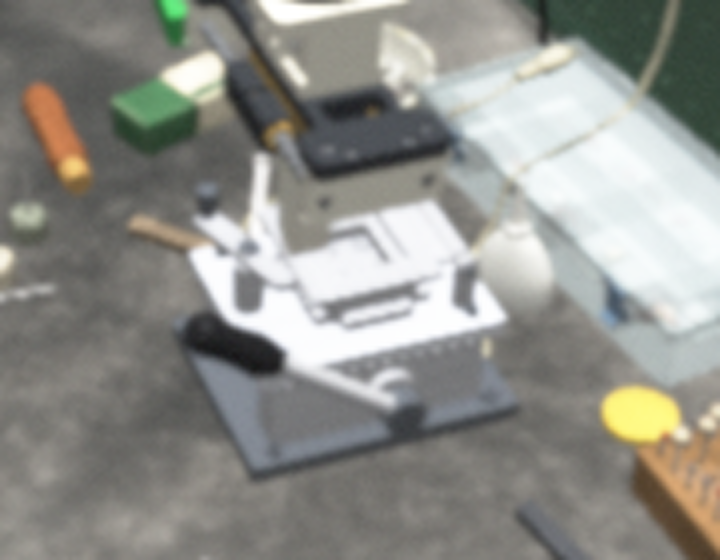

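```bash
python3 -m creep '[[[-0.02,0,0],[0,0,0]],[[-0.02,0,0],[0,0,0]],[[-0.2,0,0],[0,0,0]],[[-0.5,0,0],[0,0,0]],[[-0.5,0,0],[0,0,0]]]'
python3 -c "
from h import *
c=wristcam(); cv2.imwrite('pics/w4.png',c['frame'][...,::-1])
go([(-70.2,34.5,145),(-70.2,34.5,109)],53)"
```

```text
clock: 4.4
ee_pos: [0.5237, 0.3135, 0.334]
tcp_rot: [-0.251, 0.66, 0.252, 0.662]
wrist_force: [0.4, 0.3, 0.1]
grip_width: 0.0003
tip loc [-28.2  -0.5 146.5] jaw ang 90.2 clock 4.45 F [-0.3  0.5 -0.7]
(-70.2, 34.5, 145) -> [ 0.014  0.351 -0.415] [ 1.032e-01  4.000e-04 -1.000e-04]
(-70.2, 34.5, 109) -> [ 0.374  0.351 -0.415] [ 1.032e-01  4.000e-04 -1.000e-04]
```

View pics/w4.png

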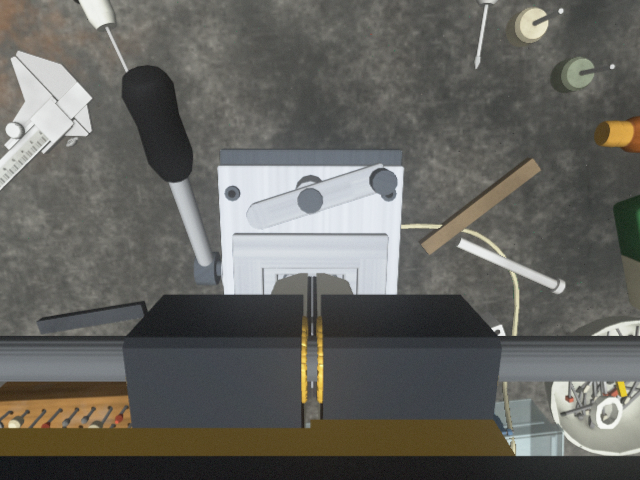

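The frame lies flat. The peg is at (383,180), the turnbutton axis at (310,200), and the grip at about (158,123).

```bash
python3 -c "
from h import *
c=wristcam()
print(loc(plane(c,383,180,.122)).round(1),loc(plane(c,310,200,.104)).round(1),loc(plane(c,158,123,.1066)).round(1))
L=loc(cloud(c)); m=(abs(L[...,1])<38)&(L[...,0]>-42)&(L[...,0]<-20)&(L[...,2]<104)&(L[...,2]>90); print(np.percentile(L[m][:,2],[5,50,95]))
for p in [(-70,35)]: print(L[180,383].round(1),L[123,158].round(1))
"
```

```text
[-73.8  31.  122. ] [-61.6  -2.  104. ] [-98.6 -73.9 106.6]
[94.9887705  96.34590096 97.39467417]
[-73.6  31.2 120.9] [-98.4 -69.4 119.3]
```

```bash
python3 -m creep '[[[0,0.13,-0.14],[0.023,0,0]],[[0,0.26,-0.28],[0.046,0,0]],[[0,0.34,-0.43],[0.07,0,0]],[[0,0.34,-0.43],[0.092,0,0]],[[0,0.34,-0.43],[0.103,0,0]],[[0,0.34,-0.43],[0.103,0,0]],[[0,0.34,-0.43],[0.103,0,0]]]' -0.4
python3 -c "
from h import *
go([(-72,33,109)],53)
c=wristcam(); cv2.imwrite('pics/w5.png',c['frame'][...,::-1])
"
```

```text
clock: 5.2
ee_pos: [0.4681, 0.3097, 0.3308]
tcp_rot: [-0.03, 0.707, 0.029, 0.706]
wrist_force: [0.2, -0.2, -0.4]
grip_width: 0.0279
tip loc [-72.5  33.6 144.8] jaw ang 53.2 clock 5.2 F [ 0.2 -0.2 -0.4]
(-72, 33, 109) -> [ 0.358 -0.003  0.006] [ 0.0006 -0.0002  0.0002]
```

View pics/w5.png

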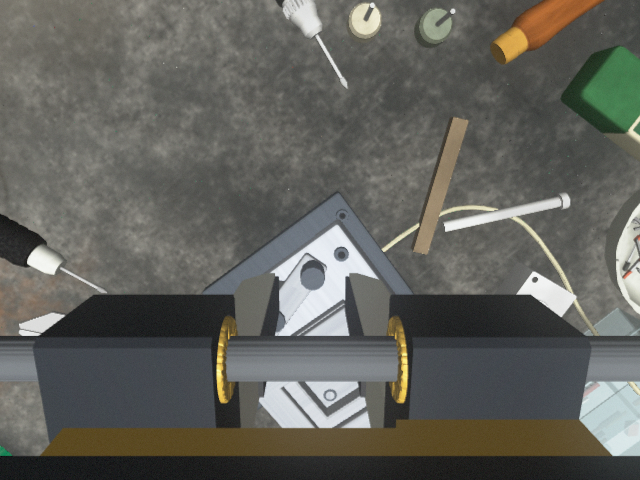

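```bash
python3 -c "
from h import *
c=wristcam()
print(loc(plane(c,312,273,.122)).round(1))
go([(-72,33,109)],53)"
```

```text
[-73.9  33.8 122. ]
tip loc [-72.3  33.4 145.1] jaw ang 53.2 clock 5.3 F [0.5 0.7 0.6]
(-72, 33, 109) -> [ 0.361 -0.002  0.004] [ 0.0005 -0.0001  0.0001]
```

```bash
python3 -m creep '[[[0.18,0,0],[0,0,0]],[[0.36,0,0],[0,0,0]],[[0.36,0,0],[0,0,0]]]'
python3 -m creep '[[[0,0,0],[0,0,0]],[[0,0,0],[0,0,0]],[[0,0,0],[0,0,0]],[[0,0,0],[0,0,0]]]' -0.68
python3 -c "
from h import *
P=[]
for th in [1.1,.9,.7,.5,.3,.15,0,-.1]: P.append((round(-60.7-36*np.cos(th),1),round(-1+36*np.sin(th),1),109))
go(P)"
```

```text
clock: 5.6
ee_pos: [0.468, 0.3092, 0.2938]
tcp_rot: [-0.029, 0.708, 0.028, 0.706]
wrist_force: [0.0, -0.4, 0.3]
grip_width: 0.0278
clock: 6.0
ee_pos: [0.4685, 0.3097, 0.2963]
tcp_rot: [-0.028, 0.706, 0.028, 0.707]
wrist_force: [-0.1, 0.0, 0.6]
grip_width: 0.0149
tip loc [-71.8  33.4 110.3] jaw ang 53.1 clock 6.0 F [-0.1  0.   0.6]
(np.float64(-77.0), np.float64(31.1), 109) -> [ 0.013 -0.049 -0.028] [0. 0. 0.]
(np.float64(-83.1), np.float64(27.2), 109) -> [ 0.013 -0.117 -0.053] [0. 0. 0.]
(np.float64(-88.2), np.float64(22.2), 109) -> [ 0.013 -0.188 -0.064] [0. 0. 0.]
(np.float64(-92.3), np.float64(16.3), 109) -> [ 0.013 -0.26  -0.061] [0. 0. 0.]
(np.float64(-95.1), np.float64(9.6), 109) -> [ 0.013 -0.33  -0.043] [0. 0. 0.]
(np.float64(-96.3), np.float64(4.4), 109) -> [ 0.013 -0.379 -0.022] [0. 0. 0.]
(np.float64(-96.7), np.float64(-1.0), 109) -> [ 0.013 -0.424  0.008] [0. 0. 0.]
(np.float64(-96.5), np.float64(-4.6), 109) -> [ 0.013 -0.452  0.031] [0. 0. 0.]
```

```bash
python3 -m creep '[[[0,-0.05,-0.03],[0,0,0]],[[0,-0.12,-0.055],[0,0,0]],[[0,-0.19,-0.065],[0,0,0]],[[0,-0.26,-0.06],[0,0,0]],[[0,-0.33,-0.045],[0,0,0]],[[0,-0.38,-0.02],[0,0,0]],[[0,-0.425,0.01],[0,0,0]],[[0,-0.445,0.025],[0,0,0]],[[0,-0.445,0.025],[0,0,0]],[[0,-0.445,0.025],[0,0,0]]]'
python3 -c "
from h import *
go([(-96.7,-3,109)])
c=imaging.read_camera('scene'); cv2.imwrite('pics/s6.png',cv2.resize(c['frame'][190:330,250:430,::-1],None,fx=4,fy=4,interpolation=2))"
```

```text
clock: 7.0
ee_pos: [0.4744, 0.2659, 0.2957]
tcp_rot: [-0.028, 0.707, 0.029, 0.707]
wrist_force: [-3.0, 3.2, 0.8]
grip_width: 0.0149
tip loc [-96.5  -3.2 109.7] jaw ang 53.1 clock 7.0 F [-3.   3.2  0.8]
(-96.7, -3, 109) -> [ 0.007  0.001 -0.002] [0. 0. 0.]
```

View pics/s6.png

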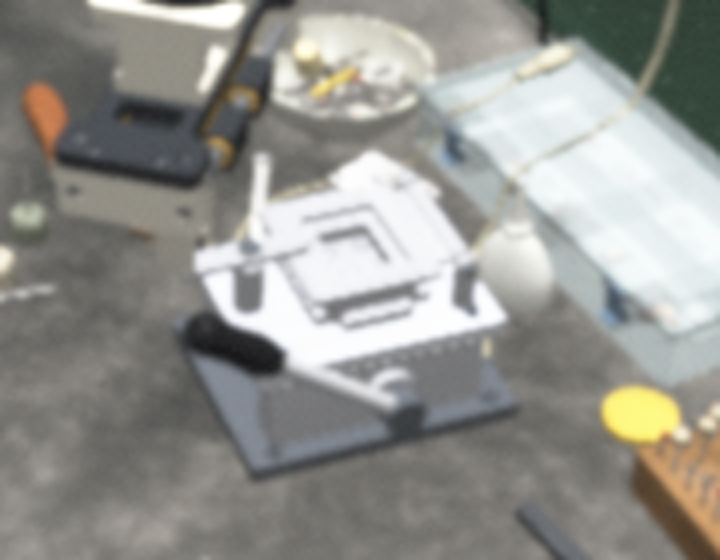

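```bash
python3 -m creep '[[[0,0.02,0],[0,0,0]],[[0,0.02,0],[0,0,0]],[[-0.2,0.02,0],[0,0,0]],[[-0.5,0.02,0],[0,0,0]],[[-0.8,0.02,0],[0,0,0]],[[-0.8,0.02,0],[0,0,0]]]' -0.5
python3 -c "
from h import *
go([(-97,-73,165)],90)
c=wristcam(); cv2.imwrite('pics/w7.png',c['frame'][...,::-1])
"
```

```text
clock: 7.65
ee_pos: [0.4752, 0.2675, 0.3792]
tcp_rot: [-0.027, 0.705, 0.029, 0.708]
wrist_force: [0.7, -0.5, -0.5]
grip_width: 0.0232
tip loc [-93.9  -2.9 193.2] jaw ang 53.0 clock 7.65 F [ 0.7 -0.5 -0.5]
(-97, -73, 165) -> [ 0.282 -0.575  0.405] [-1.027e-01  9.000e-04 -1.000e-04]
```

View pics/w7.png

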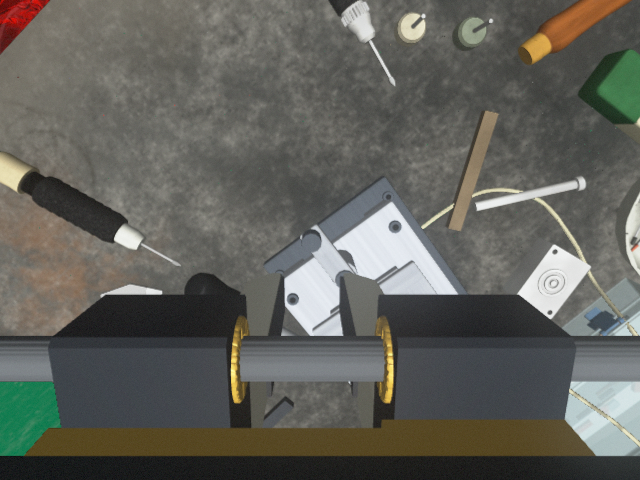

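```bash
python3 -m creep '[[[0,-0.25,0.2],[-0.02,0,0]],[[0,-0.5,0.35],[-0.044,0,0]],[[0,-0.56,0.4],[-0.067,0,0]],[[0.1,-0.56,0.4],[-0.09,0,0]],[[0.2,-0.56,0.4],[-0.103,0,0]],[[0.28,-0.56,0.4],[-0.103,0,0]],[[0.28,-0.56,0.4],[-0.103,0,0]]]' -1
python3 -c "
from h import *
P=[]
for th in [.65,.55,.45,.35,.25,.15]: P.append((round(-125*np.cos(th)+10.5*np.sin(th)+7.5,1),-72.5,round(34+125*np.sin(th)+10.5*np.cos(th),1)))
go([(-86,-72.5,130)]+P,90)
c=wristcam(); cv2.imwrite('pics/w8.png',c['frame'][...,::-1])
c=imaging.read_camera('scene'); cv2.imwrite('pics/s8.png',cv2.resize(c['frame'][190:330,250:430,::-1],None,fx=4,fy=4,interpolation=2))"
```

```text
clock: 8.4
ee_pos: [0.5183, 0.2144, 0.3459]
tcp_rot: [-0.251, 0.662, 0.25, 0.66]
wrist_force: [-0.4, 0.1, 0.2]
grip_width: 0.0003
tip loc [-98.4 -70.8 159.9] jaw ang 90.0 clock 8.4 F [-0.4  0.1  0.2]
(-86, -72.5, 130) -> [ 0.299 -0.015  0.119] [ 0.     -0.0005 -0.0001]
(np.float64(-85.7), -72.5, np.float64(118.0)) -> [ 0.419 -0.016  0.122] [ 0.     -0.0005 -0.0001]
(np.float64(-93.6), -72.5, np.float64(108.3)) -> [ 0.516 -0.016  0.044] [ 0.     -0.0005 -0.0001]
(np.float64(-100.5), -72.5, np.float64(97.8)) -> [ 0.621 -0.016 -0.025] [ 0.     -0.0005 -0.0001]
(np.float64(-106.3), -72.5, np.float64(86.7)) -> [ 0.733 -0.016 -0.083] [ 0.     -0.0005 -0.0001]
(np.float64(-111.0), -72.5, np.float64(75.1)) -> [ 0.849 -0.016 -0.129] [ 0.     -0.0005 -0.0001]
(np.float64(-114.5), -72.5, np.float64(63.1)) -> [ 0.969 -0.016 -0.164] [ 0.     -0.0005 -0.0001]
```

View pics/w8.png

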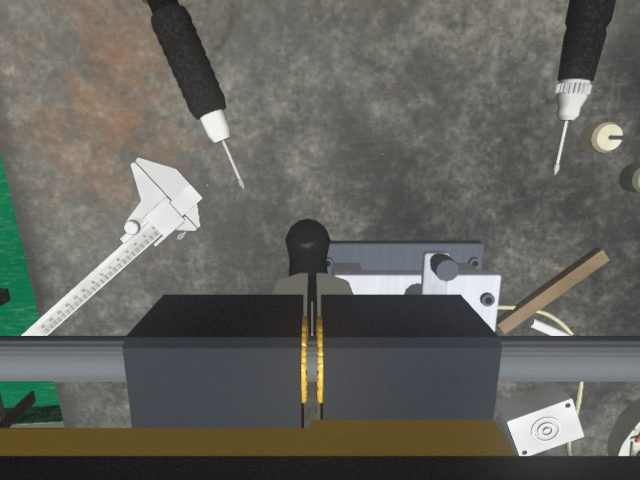

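View pics/s8.png

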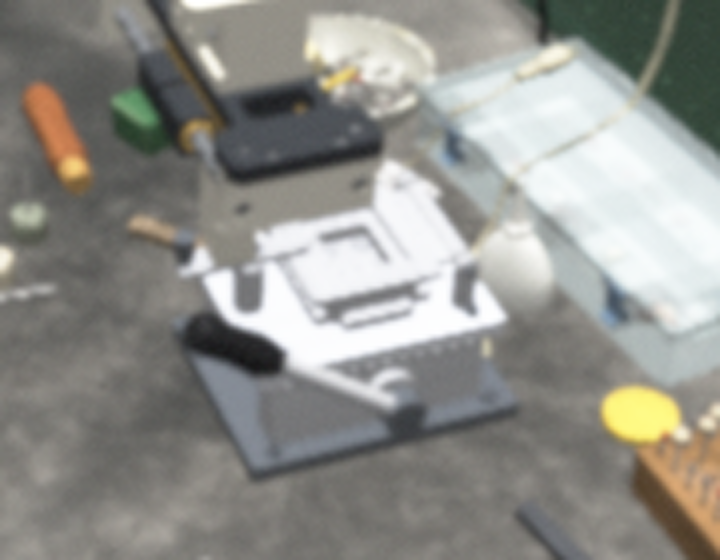

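```bash
python3 -m creep '[[[0.1,-0.01,0.06],[0,0,0]],[[0.3,-0.01,0.12],[0,0,0]],[[0.42,-0.01,0.12],[0,0,0]],[[0.47,-0.01,0.08],[0,0,0]],[[0.52,-0.01,0.045],[0,0,0]],[[0.57,-0.01,0.01],[0,0,0]],[[0.62,-0.01,-0.025],[0,0,0]],[[0.68,-0.01,-0.055],[0,0,0]],[[0.735,-0.01,-0.085],[0,0,0]],[[0.79,-0.01,-0.11],[0,0,0]],[[0.85,-0.01,-0.13],[0,0,0]],[[0.85,-0.01,-0.13],[0,0,0]]]'
python3 -c "
from h import *
go([(-114.5,-72.5,63)],90)
c=imaging.read_camera('scene'); np.savez('pics/s9.npz',**c); cv2.imwrite('pics/s9.png',cv2.resize(c['frame'][190:330,250:430,::-1],None,fx=4,fy=4,interpolation=2))"
```

```text
clock: 9.7
ee_pos: [0.5093, 0.2053, 0.262]
tcp_rot: [-0.252, 0.661, 0.251, 0.661]
wrist_force: [2.7, 1.9, 3.8]
grip_width: 0.0005
tip loc [-110.8  -71.9   76. ] jaw ang 90.2 clock 9.7 F [2.7 1.9 3.8]
(-114.5, -72.5, 63) -> [ 0.13  -0.006 -0.039] [ 0.0005 -0.0001 -0.    ]
```

View pics/s9.png

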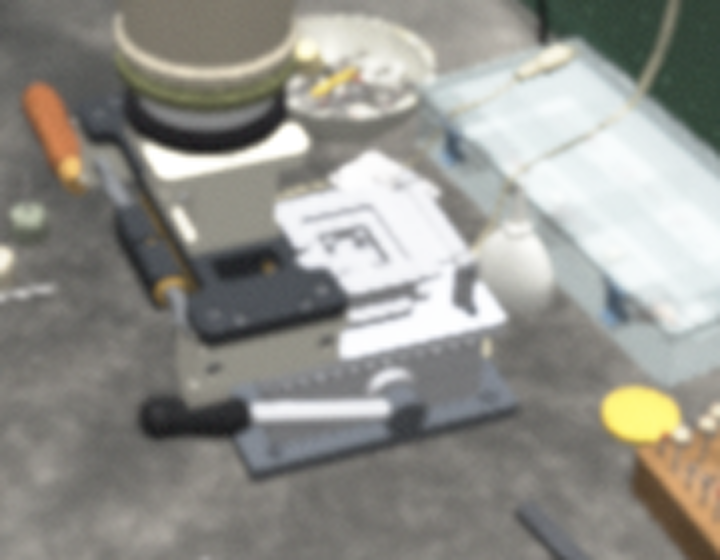

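```bash
python3 -m creep '[[[0.04,0,-0.015],[0,0,0]],[[0.08,0,-0.03],[0,0,0]],[[0.12,0,-0.038],[0,0,0]],[[0.12,0,-0.038],[0,0,0]],[[0.12,0,-0.038],[0,0,0]]]'
python3 -c "
from h import *
go([(-114.5,-72.5,63)],90)
c=imaging.read_camera('scene'); np.savez('pics/s10.npz',**c); cv2.imwrite('pics/s10.png',cv2.resize(c['frame'][225:315,270:390,::-1],None,fx=6,fy=6,interpolation=2))"
```

```text
clock: 10.25
ee_pos: [0.5067, 0.203, 0.2507]
tcp_rot: [-0.252, 0.661, 0.251, 0.661]
wrist_force: [1.9, 1.9, 3.9]
grip_width: 0.0004
tip loc [-114.1  -71.9   64.7] jaw ang 90.2 clock 10.25 F [1.9 1.9 3.9]
(-114.5, -72.5, 63) -> [ 0.017 -0.006 -0.004] [ 0.0005 -0.      0.    ]
```

View pics/s10.png

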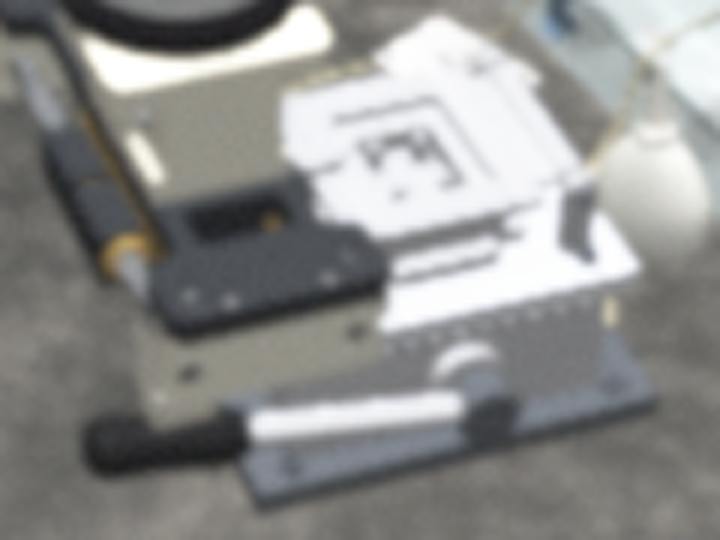

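```bash
python3 -c "
from h import *
z=dict(np.load('pics/s10.npz')); K=z['intrinsics']
c=loc(-z['R'].T@z['t'])
S=lambda x,y:(270+(x+.5)/6-.5,225+(y+.5)/6-.5)
Q=[]
for p in [(105,445),(180,438),(255,423),(355,414),(455,405),(492,403)]:
    u,v=S(*p); d=F@(z['R'].T@np.linalg.inv(K)@np.array([u,v,1.])); q=c+d*(-72-c[1])/d[1]; Q.append(q); print(p,q.round(1), np.arctan2(q[2]-34,-q[0]).round(3))
Q=np.array(Q); print(np.polyfit(Q[2:5,0],Q[2:5,2],1),np.polyfit(Q[:,0],Q[:,2],1))
L=loc(cloud(z))
for p in [(180,438),(355,414),(430,200),(400,195),(440,140),(375,150)]:
    u,v=S(*p); print(p,L[round(v),round(u)].round(1))
"
```

```text
(105, 445) [-138.9  -72.    57.7] 0.169
(180, 438) [-112.2  -72.    52.5] 0.164
(255, 423) [-85. -72.  51.] 0.197
(355, 414) [-48.  -72.   43.7] 0.2
(455, 405) [ -9.9 -72.   36.3] 0.227
(492, 403) [  4.5 -72.   32.8] -2.887
[-0.19571893 34.34737685] [-0.16988732 34.64775108]
(180, 438) [-115.9  -84.5   63.5]
(355, 414) [-48.2 -73.9  44.3]
(430, 200) [ -6.8 -33.3  97.8]
(400, 195) [-11.3 -18.   90.1]
(440, 140) [14.7  5.2 90.4]
(375, 150) [-9.9  7.5 89.6]
```

```bash
python3 -m creep '[[[0.03,0,-0.005],[0,0,0]],[[0.03,0,-0.005],[0,0,0]],[[0.03,0,-0.005],[0,0,0]],[[0.03,0,-0.005],[0,0,0]]]'
python3 -c "
from h import *
go([(-114.5,-72.5,63)],90)
for i in range(3):
  c=imaging.read_camera('scene')
  print(telemetry.get_obs()['wrist_force'].round(1),telemetry.get_obs()['ee_pos'].round(4))
L=loc(cloud(c)); m=(L[...,2]>80)&(abs(L[...,0])<14)&(abs(L[...,1])<18);print(np.percentile(L[m][:,2],[2,25,50,75,98]).round(1))
cv2.imwrite('pics/s11.png',cv2.resize(c['frame'][225:315,270:390,::-1],None,fx=6,fy=6,interpolation=2))
c=imaging.read_camera('top'); cv2.imwrite('pics/t11.png',cv2.resize(c['frame'][165:285,270:430,::-1],None,fx=5,fy=5,interpolation=2))"
```

```text
clock: 10.7
ee_pos: [0.5063, 0.2026, 0.2478]
tcp_rot: [-0.252, 0.661, 0.251, 0.661]
wrist_force: [1.2, 1.0, 5.4]
grip_width: 0.0004
tip loc [-114.7  -71.9   61.8] jaw ang 90.2 clock 10.7 F [1.2 1.  5.4]
(-114.5, -72.5, 63) -> [-0.012 -0.006  0.002] [ 0.0004 -0.      0.    ]
[0.1 0.6 5.7] [0.5063 0.2026 0.2478]
[0.6 0.7 5.4] [0.5063 0.2025 0.2478]
[0.6 1.4 5.7] [0.5063 0.2026 0.2478]
[80.1 81.6 86.5 89.6 92.2]
```

View pics/t11.png

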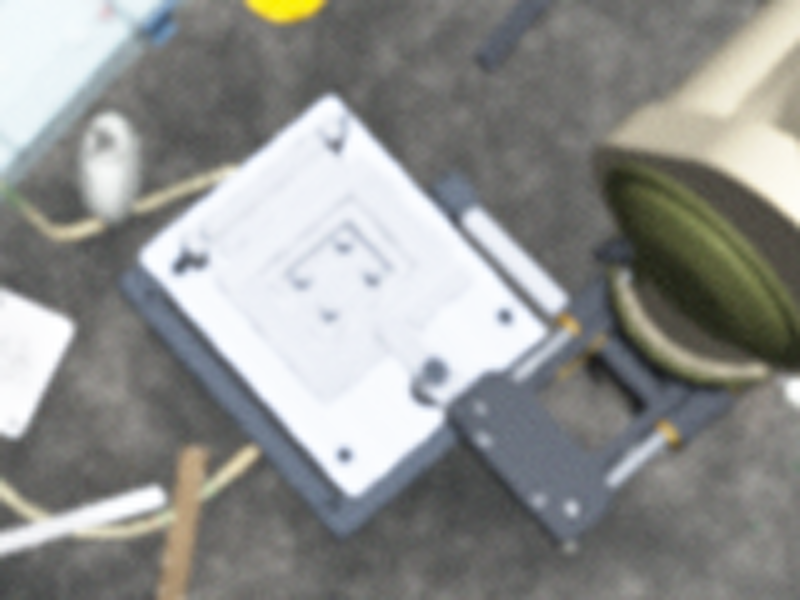

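View pics/s11.png

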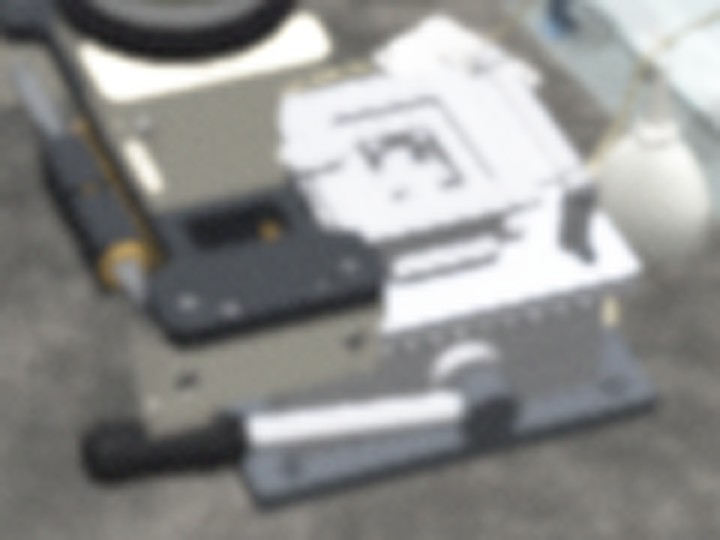

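The frame is flat, the nose is across the front bar at about (400,345) in the top view, and the pin tips measure close to z = 90. The force of about 5.7 N matches the spring at 0.50 rad.

```bash
python3 -c "
from h import *
print(arm.hand_in())"
```

```text
the job is handed in; nothing more can be done
None
```

I closed the retaining frame and turned the turnbutton across its front bar. Then I pressed the lever down and handed the job in at about 11 s, still holding it. The hand-in gives no verdict, so these are my own last checks:

- **Frame:** it looks flat in the camera views, and the front bar's top measured about z = 96–97 mm (97 when closed). After that I only checked it by eye.
- **Turnbutton:** it came up against its stop with about 4.4 N, and the nose lies across the front bar in the top view.
- **Lever and pins:** the last direct angle measurement gave 0.455–0.48 rad of travel, and I then pressed 3 mm further for about 0.50 rad. The steady push is 5.4–5.7 N, close to the spring's 6 N at 0.50. The pin tips measured about z = 90 mm, with about 2 mm of spread in the depth readings.
- **Insert and bystanders:** the insert looks seated in the top view. Nothing near the fixture has visibly moved, but I did not measure the bystanders' positions, and the caliper was out of the last close-up.

**Disagreements:** the top and wrist cameras differed by about 4 mm sideways on the fixture's position, so I used the midpoint. The push on closing the frame briefly reached about 35 N (36 N with the sideways force), and I backed it off after one row. It came through the fingertips, under the 40 N limit for the arm and gripper body.

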